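# Line up round cells by diameter on the test rack

### The job

Line up the four round battery cells on the test rack in order of thickness: the thinnest on the mark next to the red end block, each thicker one on the next mark, the thickest beside the grey block. Stand each cell upright in the middle of its mark and let go of it. Do not let any cell fall over, and leave the mug and the roll of tape where they are.

Things in the scene. Friction and masses are not known exactly. Their poses are not given: they have to be found in the camera images.
- cell_18_centre (a point): round battery cell, violet, 18 mm in diameter and 65 mm tall overall, loose, standing upright on the bench with the small white ring and raised steel contact cap of its top end up; this point is its centre (32.5 mm above its underside), z along its axis, up
- cell_26_centre (a point): round battery cell, yellow, 26 mm in diameter and 65 mm tall overall, loose, standing upright on the bench with the small white ring and raised steel contact cap of its top end up; this point is its centre (32.5 mm above its underside), z along its axis, up
- cell_32_centre (a point): round battery cell, dark blue, 32 mm in diameter and 70 mm tall overall, loose, standing upright on the bench with the small white ring and raised steel contact cap of its top end up; this point is its centre (35 mm above its underside), z along its axis, up
- cell_46_centre (a point): round battery cell, bare silvery, 46 mm in diameter and 80 mm tall overall, loose, standing upright on the bench with the small white ring and raised steel contact cap of its top end up; this point is its centre (40 mm above its underside), z along its axis, up
- mark_a: round brass mark with a white rim, 58 mm across, flush in the top of the test rack, at one end of the row, next to mark_b; origin at its centre in the rack's flat top, 12 mm above the bench. The rack is a fixed dark flat bar 410 x 95 x 12 mm with four such marks 85 mm apart in a straight line; the mark's y axis runs along the row (from mark_d to mark_a), x across it, z up
- mark_b: round brass mark with a white rim, 58 mm across, flush in the top of the test rack, between mark_a and mark_c; origin at its centre in the rack's flat top, 12 mm above the bench. The rack is a fixed dark flat bar 410 x 95 x 12 mm with four such marks 85 mm apart in a straight line; the mark's y axis runs along the row (from mark_d to mark_a), x across it, z up
- mark_c: round brass mark with a white rim, 58 mm across, flush in the top of the test rack, between mark_b and mark_d; origin at its centre in the rack's flat top, 12 mm above the bench. The rack is a fixed dark flat bar 410 x 95 x 12 mm with four such marks 85 mm apart in a straight line; the mark's y axis runs along the row (from mark_d to mark_a), x across it, z up
- mark_d: round brass mark with a white rim, 58 mm across, flush in the top of the test rack, at the other end of the row, next to mark_c; origin at its centre in the rack's flat top, 12 mm above the bench. The rack is a fixed dark flat bar 410 x 95 x 12 mm with four such marks 85 mm apart in a straight line; the mark's y axis runs along the row (from mark_d to mark_a), x across it, z up
- red_end: red end block fixed on top of one end of the rack, 80 mm across the rack x 20 mm along it x 22 mm high (top with its screws about 36 mm above the bench); at some starts beside mark_a, at others beside mark_d, its centre 62.5 mm from the centre of that mark; a grey block of the same shape closes the other end. Origin at the centre of its underside
- mug: green and white mug, 86 mm across, 121 mm with its handle, 99 mm tall, standing loose left of the cells; a bystander. Origin under its middle
- kapton_tape: roll of amber tape, 68 x 74 x 12 mm, lying loose right of the rack; a bystander. Origin under its middle
Mind the look-alikes: they are no part of the job. Of the things that look like the part that bears cell_26_centre, the middle-sized one is meant. What is shaped like the part that bears cell_32_centre but pink is not meant.

How it is judged (in metres and radians):
At the end, for the whole second after the job is handed in: counted from the red end block, the cells of 18, 26, 32 and 46 mm diameter stand on the four marks in this order, each centre within 12 mm of its mark's centre, resting on the rack (height within 5 mm), upright within 0.08 rad, at rest and released (((horizontal distance between red_end and mark_a below 0.1 m and horizontal distance between cell_18_centre and mark_a below 0.012 m and z of cell_18_centre in the frame of mark_a between 0.0275 and 0.0375 m and horizontal distance between cell_26_centre and mark_b below 0.012 m and z of cell_26_centre in the frame of mark_b between 0.0275 and 0.0375 m and horizontal distance between cell_32_centre and mark_c below 0.012 m and z of cell_32_centre in the frame of mark_c between 0.03 and 0.04 m and horizontal distance between cell_46_centre and mark_d below 0.012 m and z of cell_46_centre in the frame of mark_d between 0.035 and 0.045 m) or (horizontal distance between red_end and mark_d below 0.1 m and horizontal distance between cell_18_centre and mark_d below 0.012 m and z of cell_18_centre in the frame of mark_d between 0.0275 and 0.0375 m and horizontal distance between cell_26_centre and mark_c below 0.012 m and z of cell_26_centre in the frame of mark_c between 0.0275 and 0.0375 m and horizontal distance between cell_32_centre and mark_b below 0.012 m and z of cell_32_centre in the frame of mark_b between 0.03 and 0.04 m and horizontal distance between cell_46_centre and mark_a below 0.012 m and z of cell_46_centre in the frame of mark_a between 0.035 and 0.045 m)) and angle between each of cell_18_centre, cell_26_centre, cell_32_centre, cell_46_centre's own z axis and vertical below 0.08 rad and linear speed of each of cell_18, cell_26, cell_32, cell_46 below 0.02 m/s and contact force between the fingers and cell_18 below 0.05 N and contact force between the fingers and cell_26 below 0.05 N and contact force between the fingers and cell_32 below 0.05 N and contact force between the fingers and cell_46 below 0.05 N); the robot touches nothing.
It fails at once if a cell falls over (angle between any of cell_18_centre, cell_26_centre, cell_32_centre, cell_46_centre's own z axis and vertical above 1 rad).
It fails at once if the mug is shifted by more than 20 mm (distance of mug from where it was at the start of the episode above 0.02 m).
It fails at once if the roll of tape is shifted by more than 20 mm (distance of kapton_tape from where it was at the start of the episode above 0.02 m).
It also fails if it takes over 93 s, if anything falls off the work surface, if the arm or the gripper's body presses on something with over 40 N, if the wrist force passes 120 N, or if a joint passes its speed limit or range.

### The arm

A 6-joint arm with a two-finger parallel gripper is mounted at the origin on a cart in front of the work surface, level with it; the furniture and walls round the work are solid. World frame = base frame: x ahead of the robot, y to its left, z up, the work surface at z = 0. Lengths are in m, angles in degrees, forces in N, time in s.
With the tool pointing down it reaches from about 0.375 to 0.9 m from the base axis. Payload 3.1 kg.
Tool frame: the origin (TCP) lies midway between the tips of the shut fingers; the grasp point (between the pads) lies 19 mm behind it; z points along the fingers, y is the line along which they close (so a half turn about z gives the same grasp; the last joint's range is limited). The gripper opens to 87 mm and grips with 3 to 60 N. Pads are 19 mm wide; open, the fingers measure 117 mm over their backs; the gripper's body (75 mm by 190 mm) begins 51 mm behind the grasp point.
Start: joints at [60.247, 30.224, 82.088, -0, 67.689, -10.227], TCP at [0.209, 0.589, 0.223] pointing down, gripper open.
Joint ranges: [-176.69, 176.69], [-43.24, 126.21], [12.49, 139.97], [-82, 262], [0, 151.66], [-163.58, 163.58]. Speed limits (degrees/s): [159.86, 159.86, 180, 180, 180, 180].

### API

Orientations are given as a 3x3 rotation matrix whose columns are the frame's x, y, z axes.
In Python, from rig import read_state, capture, camera_info, hand_in gives the robot as it stands.
- The arm moves only by the tool drive_tool, never from a script. Its argument "motion" is a list of rows, each a list of 2 entries, a list of its own where there are three numbers: the shift along the tool's x, y, z in mm, then the turn, a rotation vector about the tool's x, y, z in rad. A call has 1 to 5 rows; each row shifts and turns the commanded pose from where the row before left it, along the tool's axes as they then stand; what a row does not reach is not made up. A row lasts 1/10 s, in which the tool goes at most 50 mm and 8.59 degrees, less where a joint would pass 70% of its speed; a pose out of reach is approached as far as the arm can. A call is refused whole if a number of a shift passes 50 or a number of a turn 0.15, either way. A call with a gripper value outside its range is refused whole. "gripper" is the opening, from 0 (shut) to 1 (fully open), set as the call begins (left out, the last holds). The fingers move at their own pace and stop on an object; the grip force is fixed at half the most. Time passes only in rows, so rows that do not move let the fingers close. It gives the time, the measured TCP pose, the force, the opening and the grip force at its end, in the units of the state.
- read_state(): the state, without advancing time (a new reading comes with each control period).
- capture(name): name is "side" or "top" or "wrist"; returns the picture (384x512x3 uint8, red, green, blue); there is no depth.
- camera_info(name): a dict with "fovy" (degrees; the focal length in pixels is half the picture's height over the tangent of half this angle, whatever the lens; pixels are square), "cx", "cy" (the principal point, pixels), "xyz" and "orientation" of the camera in the world; the wrist camera has in their place "T_tool_cam" (4x4, takes a point from camera to tool coordinates, whose origin is the TCP and whose axes are the flange's). Camera axes: x right, y down, z forward; pixel columns grow to the right and rows downward; lengths in m; the calibration is good to about 2 mm. A picture is of the moment at which its call begins: read the wrist's pose just before it. camera_info takes no time and is no camera call.
- hand_in(): hands the job in; it is judged then, once.
The state is a dict: "time_s": time; "joint_positions": joint angles; "qvel": joint speeds; "tau": joint torques, N m; "position": TCP position; "tcp_rot": TCP orientation; "force": force on the tool from outside, world axes, zero at the start; "moment": the same for the moment, N m; "opening": opening from 0.0 (shut) to 1.0 (fully open); "grasp_force": force on a finger pad.
Only numpy, scipy, OpenCV 4.12 (cv2) and the standard library are available. Lean on these libraries where they do the work, as an engineer would, in place of code of your own. Each camera call takes 0.05 s, during which the arm holds its last target. There are 200 camera calls.

## Working session

There is one attempt and no reset: what is moved stays moved. The work goes in short steps, Python scripts to look and compute and a tool call to move; the robot and the scene stay as the last step left them, time stands still between calls to the robot, and variables do not carry over. Pictures are saved under pics/ and viewed, at most 14 in all, crops included, and the job is handed in when it is done.

Besides the shell and the picture viewer there is one more tool, called after "Request:" by a JSON object that holds its "op" and its "data", one argument or row to a line. drive_tool: Moves the arm, as the interface text tells. Its arguments: {"type":"object","properties":{"motion":{"type":"array","items":{"type":"array"}},"gripper":{"type":"number"}},"required":["motion"]}

```bash
ls; mkdir -p pics; python3 - <<'E'
from rig import *
import cv2, numpy as np
for n in ("top","side"):
    im=capture(n); cv2.imwrite(f"pics/{n}0.png",im[:,:,::-1]); print(n,camera_info(n))
print(camera_info("wrist")); s=read_state(); print(s)
E
```

```text
pics
top {'fovy': 56.90041817907049, 'cx': 253.22585836564733, 'cy': 190.4190959063739, 'xyz': array([0.32750253, 0.04472437, 1.04131453]), 'orientation': array([[ 0.01812924, -0.98328112,  0.18118932],
       [-0.99947447, -0.02269319, -0.02314747],
       [ 0.02687223, -0.18067445, -0.98317579]])}
side {'fovy': 54.82401257272877, 'cx': 262.85419697056136, 'cy': 191.89718043946326, 'xyz': array([ 0.55475798, -0.86860286,  0.48912165]), 'orientation': array([[ 9.99050713e-01,  2.91367136e-04, -4.35613036e-02],
       [ 3.92258178e-02, -4.40958971e-01,  8.96669683e-01],
       [-1.89474875e-02, -8.97527214e-01, -4.40551804e-01]])}
{'fovy': 69.96006694781623, 'cx': 260.8306180700424, 'cy': 192.15174793165798, 'T_tool_cam': array([[ 9.48268801e-04, -9.52137644e-01, -3.05668134e-01,
         8.34862569e-02],
       [ 9.99999531e-01,  8.42614531e-04,  4.77587702e-04,
        -1.04567588e-03],
       [-1.97168818e-04, -3.05668444e-01,  9.52137996e-01,
        -1.61772948e-01],
       [ 0.00000000e+00,  0.00000000e+00,  0.00000000e+00,
         1.00000000e+00]])}
{'time_s': 0.1, 'joint_positions': array([ 6.02475577e+01,  3.02744122e+01,  8.21488727e+01, -5.02552152e-04,
        6.76899635e+01, -1.02271391e+01]), 'qvel': array([-0.07267032, -0.03611957, -0.12868731, -0.02368468,  0.08088233,
       -0.03272024]), 'tau': array([-1.06185494e-04, -4.40990102e+01, -1.77150911e+01,  6.34960737e-02,
        5.33101999e-02, -5.37519657e-05]), 'position': array([0.20852898, 0.58848494, 0.22166216]), 'tcp_rot': array([[-9.42494930e-01,  3.34219027e-01, -9.73827422e-04],
       [ 3.34220270e-01,  9.42493423e-01, -1.72002777e-03],
       [ 3.42959932e-04, -1.94659032e-03, -9.99998047e-01]]), 'force': array([-0.66073312,  0.02208223, -0.48993097]), 'moment': array([0.0208425 , 0.00345011, 0.00939527]), 'grasp_force': 0.0, 'opening': 1.0032240463714353}
```

View pics/top0.png

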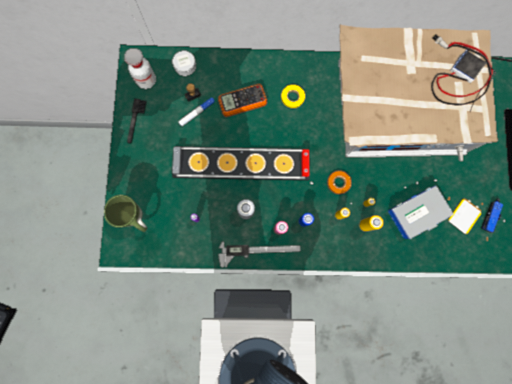

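View pics/side0.png

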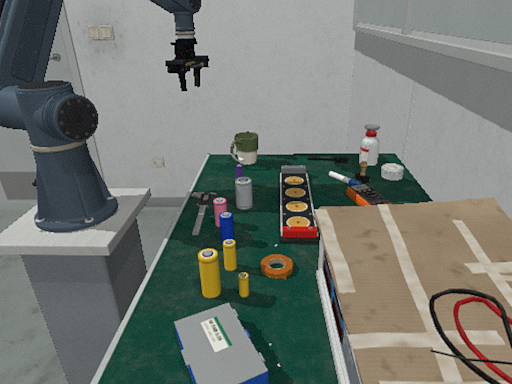

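```bash
cat > h.py <<'E'
import numpy as np, cv2
from rig import *
def ray(n,u,v,z,st=None):
    c=camera_info(n); f=192/np.tan(np.radians(c["fovy"]/2))
    if n=="wrist":
        T=np.eye(4);T[:3,:3]=st["tcp_rot"];T[:3,3]=st["position"];T=T@c["T_tool_cam"];R,p=T[:3,:3],T[:3,3]
    else: R,p=c["orientation"],c["xyz"]
    d=R@np.array([(u-c["cx"])/f,(v-c["cy"])/f,1]); return p+d*(z-p[2])/d[2]
E
python3 - <<'E'
from h import *
im=cv2.imread("pics/top0.png")
P=dict(v=(194,217,.065),silv=(246,208,.08),pink=(281,227,.07),blue=(307,219,.07),ymid=(343,213,.065),ysm=(370,202,.05),ybig=(371,223,.08),mD=(285,163,.012),m2=(256,162.5,.012),m3=(227,162,.012),m4=(199,161.5,.012),red=(306,162,.034),tape=(340,182,.012),mug=(121,210,.099))
for k,(u,v,z) in P.items(): print(k,ray("top",u,v,z).round(3))
c=cv2.resize(im[140:250,170:400],None,fx=3.4,fy=3.4,interpolation=cv2.INTER_CUBIC);cv2.imwrite("pics/crop.png",c)
E
```

```text
v [0.429 0.183 0.065]
silv [0.455 0.041 0.08 ]
pink [ 0.406 -0.056  0.07 ]
blue [ 0.43  -0.128  0.07 ]
ymid [ 0.449 -0.23   0.065]
ysm [ 0.484 -0.313  0.05 ]
ybig [ 0.421 -0.302  0.08 ]
mD [ 0.603 -0.073  0.012]
m2 [0.602 0.014 0.012]
m3 [0.602 0.101 0.012]
m4 [0.601 0.184 0.012]
red [ 0.602 -0.133  0.034]
tape [ 0.549 -0.238  0.012]
mug [0.44  0.372 0.099]
```

View pics/crop.png

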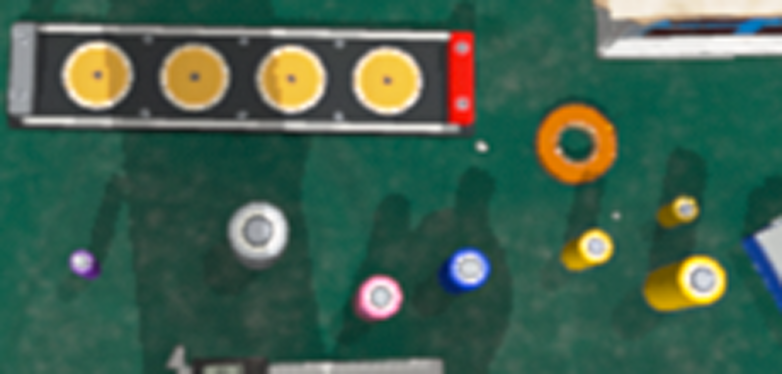

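The middle-sized yellow cell at top px (345,212) is the one meant. The small one (371,201) and the big one (377,222) are decoys. The blue cell (308,219) is meant, and the pink (281,227) is not. The red block is at the right end, so the marks run 18, 26, 32, 46 from right to left.

Request:
{"op": "drive_tool", "data": {
  "motion": [
    [[-35, -32, 0], [0, 0, -0.115]],
    [[-33, -36, 0], [0, 0, -0.115]],
    [[-29, -40, 0], [0, 0, -0.111]],
    [[-24, -43, 0], [0, 0, 0]],
    [[-24, -43, 0], [0, 0, 0]]
  ],
  "gripper": 0.6
}}

```text
time_s: 0.6
position: [0.328, 0.374, 0.2223]
tcp_rot: [[-1.0, -0.001, -0.0], [-0.001, 1.0, -0.0], [0.0, -0.0, -1.0]]
force: [0.1, 0.4, 0.7]
opening: 0.644
grasp_force: 0.0
```

Request:
{"op": "drive_tool", "data": {
  "motion": [
    [[-24, -43, 5], [0, 0, 0]],
    [[-24, -43, 5], [0, 0, 0]],
    [[-24, -43, 5], [0, 0, 0]],
    [[-24, -43, 5], [0, 0, 0]],
    [[0, 0, 0], [0, 0, 0]]
  ]
}}

```text
time_s: 1.1
position: [0.4269, 0.1991, 0.202]
tcp_rot: [[-1.0, 0.008, 0.001], [0.008, 1.0, -0.002], [-0.001, -0.002, -1.0]]
force: [0.3, 0.4, -0.0]
opening: 0.598
grasp_force: 0.0
```

```bash
python3 - <<'E'
from h import *
s=read_state(); im=capture("wrist"); cv2.imwrite("pics/w1.png",im[:,:,::-1]); print(s["time_s"],s["position"],s["tcp_rot"],s["opening"])
np.save("s1.npy",s,allow_pickle=True)
E
```

```text
1.1 [0.42692077 0.19907576 0.20203151] [[-0.99997082  0.00755489  0.00113051]
 [ 0.00755307  0.9999702  -0.00159905]
 [-0.00114255 -0.00159046 -0.99999808]] 0.5983127679276726
```

View pics/w1.png

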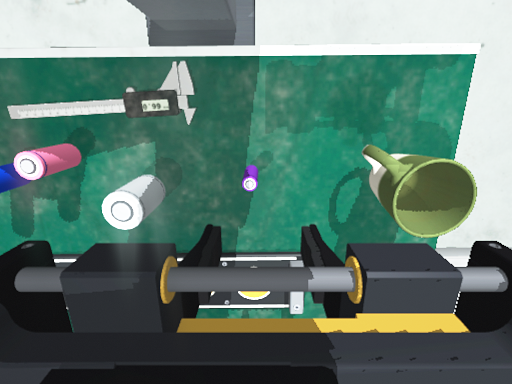

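The violet cap is at px (250,185), the silver cap at (122,211) and the mug at the right. The view is clear, so I can check the top-camera positions against it.

```bash
python3 - <<'E'
from h import *
s=np.load("s1.npy",allow_pickle=True).item()
for k,u,v,z in (("v",250,185,.065),("silv",122,211,.08),("pink",29,165,.07),):print(k,ray("wrist",u,v,z,s).round(4))
for k,u,v,z in (("v",194.7,217,.065),("silv",245.9,207.7,.08),("pink",281.8,227.3,.07),("blue",308,219.1,.07),("ymid",345,212.4,.065),("m1",283.8,163.5,.012),("m2",255.6,162.9,.012),("m3",227,162.4,.012),("m4",198.5,162,.012)):print(k,ray("top",u,v,z).round(4))
E
```

```text
v [0.4305 0.1853 0.065 ]
silv [0.4554 0.0431 0.08  ]
pink [ 0.4048 -0.0552  0.07  ]
v [0.4293 0.1815 0.065 ]
silv [0.4562 0.0412 0.08  ]
pink [ 0.4055 -0.0584  0.07  ]
blue [ 0.4296 -0.1307  0.07  ]
ymid [ 0.451  -0.2355  0.065 ]
m1 [ 0.6015 -0.0699  0.012 ]
m2 [0.6012 0.0149 0.012 ]
m3 [0.6006 0.1005 0.012 ]
m4 [0.5997 0.1855 0.012 ]
```

Request:
{"op": "drive_tool", "data": {
  "motion": [
    [[-3, -15, 30], [0, 0, 0]],
    [[0, 0, 45], [0, 0, 0]],
    [[0, 0, 45], [0, 0, 0]],
    [[0, 0, 40], [0, 0, 0]],
    [[0, 0, 17], [0, 0, 0]]
  ]
}}

```text
time_s: 1.65
position: [0.4239, 0.1897, 0.0226]
tcp_rot: [[-1.0, -0.002, -0.006], [-0.002, 1.0, -0.001], [0.006, -0.001, -1.0]]
force: [-0.1, -0.0, 0.5]
opening: 0.598
grasp_force: 0.0
```

Request:
{"op": "drive_tool", "data": {
  "motion": [
    [[0, 0, 0], [0, 0, 0]]
  ]
}}

```text
time_s: 1.75
position: [0.424, 0.1896, 0.0232]
tcp_rot: [[-1.0, -0.002, -0.006], [-0.002, 1.0, -0.001], [0.006, -0.001, -1.0]]
force: [-0.8, 0.5, 0.3]
opening: 0.597
grasp_force: 0.0
```

Request:
{"op": "drive_tool", "data": {
  "motion": [
    [[-6, -5, -2], [0, 0, 0]],
    [[0, 0, 0], [0, 0, 0]],
    [[0, 0, 0], [0, 0, 0]]
  ]
}}

```text
time_s: 2.05
position: [0.4341, 0.1841, 0.029]
tcp_rot: [[-1.0, -0.0, 0.004], [-0.0, 1.0, 0.001], [-0.004, 0.001, -1.0]]
force: [-0.4, -0.6, 0.0]
opening: 0.597
grasp_force: 0.0
```

Request:
{"op": "drive_tool", "data": {
  "motion": [
    [[0, 0, 0], [0, 0, 0]],
    [[0, 0, 0], [0, 0, 0]],
    [[0, 0, 0], [0, 0, 0]],
    [[0, 0, 0], [0, 0, 0]],
    [[0, 0, 0], [0, 0, 0]]
  ],
  "gripper": 0
}}

```text
time_s: 2.55
position: [0.4326, 0.1838, 0.0276]
tcp_rot: [[-1.0, -0.0, -0.0], [-0.0, 1.0, 0.0], [0.0, 0.0, -1.0]]
force: [0.9, 0.4, -0.1]
opening: 0.233
grasp_force: 0.1
```

```bash
python3 - <<'E'
from h import *
s=read_state(); im=capture("wrist"); cv2.imwrite("pics/w2.png",im[:,:,::-1]); print(s["time_s"],s["position"],s["opening"],s["grasp_force"])
E
```

```text
2.55 [0.43263793 0.18377855 0.02755871] 0.23330205976492277 0.07311513880267739
```

View pics/w2.png

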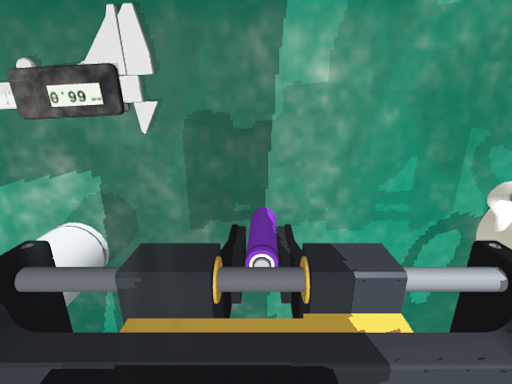

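The violet cell stands between the pads with its cap at (261,262), and the fingers are nearly shut on it.

Request:
{"op": "drive_tool", "data": {
  "motion": [
    [[0, 0, 0], [0, 0, 0]],
    [[0, 0, 0], [0, 0, 0]],
    [[0, 0, 0], [0, 0, 0]]
  ]
}}

```text
time_s: 2.9
position: [0.4327, 0.1838, 0.0275]
tcp_rot: [[-1.0, -0.0, -0.0], [-0.0, 1.0, -0.0], [0.0, -0.0, -1.0]]
force: [-1.1, -0.2, -0.1]
opening: 0.196
grasp_force: 29.9
```

Request:
{"op": "drive_tool", "data": {
  "motion": [
    [[0, 0, -10], [0, 0, 0]],
    [[0, 0, -25], [0, 0, 0]],
    [[0, 0, -35], [0, 0, 0]],
    [[0, 0, -40], [0, 0, 0]],
    [[-10, -15, -20], [0, 0, 0]]
  ]
}}

```text
time_s: 3.4
position: [0.4423, 0.1698, 0.1608]
tcp_rot: [[-1.0, -0.003, 0.003], [-0.003, 1.0, 0.001], [-0.003, 0.001, -1.0]]
force: [1.1, 0.4, -0.4]
opening: 0.198
grasp_force: 29.9
```

Request:
{"op": "drive_tool", "data": {
  "motion": [
    [[-20, -30, 0], [0, 0, 0]],
    [[-25, -38, 0], [0, 0, 0]],
    [[-25, -38, 0], [0, 0, 0]],
    [[-25, -38, 0], [0, 0, 0]],
    [[-25, -38, 0], [0, 0, 0]]
  ]
}}

```text
time_s: 3.9
position: [0.5631, -0.0148, 0.1582]
tcp_rot: [[-1.0, -0.0, 0.0], [-0.0, 1.0, 0.0], [-0.0, 0.0, -1.0]]
force: [0.6, 0.5, -0.7]
opening: 0.199
grasp_force: 29.9
```

Request:
{"op": "drive_tool", "data": {
  "motion": [
    [[-25, -36, 0], [0, 0, 0]],
    [[-15, -22, 0], [0, 0, 0]],
    [[0, 0, 0], [0, 0, 0]],
    [[0, 0, 0], [0, 0, 0]]
  ]
}}

```text
time_s: 4.3
position: [0.602, -0.0713, 0.1575]
tcp_rot: [[-1.0, 0.001, -0.001], [0.001, 1.0, 0.001], [0.001, 0.001, -1.0]]
force: [0.3, 0.4, -1.6]
opening: 0.197
grasp_force: 29.9
```

```bash
python3 - <<'E'
from h import *
s=read_state(); im=capture("wrist"); cv2.imwrite("pics/w3.png",im[:,:,::-1]); print(s["time_s"],s["position"],s["opening"],s["grasp_force"],s["tcp_rot"])
np.save("s3.npy",s,allow_pickle=True)
E
```

```text
4.3 [ 0.60199175 -0.07132399  0.15753329] 0.19671452648905158 29.919097130186856 [[-9.99998366e-01  1.12605267e-03 -1.41449013e-03]
 [ 1.12488533e-03  9.99999026e-01  8.25795903e-04]
 [ 1.41541864e-03  8.24203415e-04 -9.99998659e-01]]
```

View pics/w3.png

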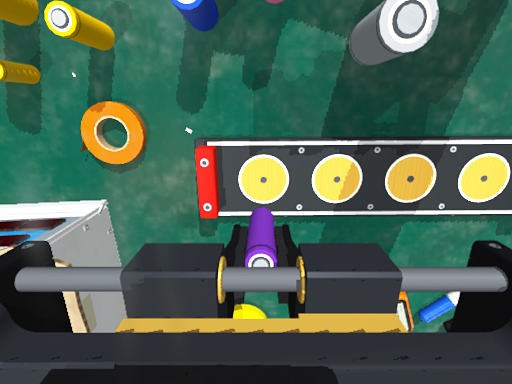

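Mark 1, next to the red block, is at (263,180). Marks 2–4 are at (337,179), (410,179) and (484,178). The violet cell is held upright.

```bash
python3 - <<'E'
from h import *
s=np.load("s3.npy",allow_pickle=True).item()
for k,u,v,z in (("m1",263,180,.012),("m2",337,179,.012),("m3",410,179,.012),("m4",484,178,.012),("y",60,18,.065),("silv",409,18,.08),("vtop",261,262,.1575-.0275+.065)):print(k,ray("wrist",u,v,z,s).round(4))
E
```

```text
m1 [ 0.6018 -0.0699  0.012 ]
m2 [0.6006 0.0158 0.012 ]
m3 [0.6006 0.1005 0.012 ]
m4 [0.5995 0.186  0.012 ]
y [ 0.4517 -0.2349  0.065 ]
silv [0.4556 0.0404 0.08  ]
vtop [ 0.5961 -0.0725  0.195 ]
```

Request:
{"op": "drive_tool", "data": {
  "motion": [
    [[-3, 2, 30], [0, 0, 0]],
    [[0, 0, 40], [0, 0, 0]],
    [[0, 0, 25], [0, 0, 0]],
    [[0, 0, 12], [0, 0, 0]],
    [[0, 0, 4], [0, 0, 0]]
  ]
}}

```text
time_s: 4.85
position: [0.6044, -0.0678, 0.0455]
tcp_rot: [[-1.0, -0.002, -0.003], [-0.002, 1.0, 0.001], [0.003, 0.001, -1.0]]
force: [-1.7, -0.6, -0.8]
opening: 0.195
grasp_force: 29.9
```

Request:
{"op": "drive_tool", "data": {
  "motion": [
    [[0, 0, 3], [0, 0, 0]],
    [[0, 0, 0], [0, 0, 0]],
    [[0, 0, 0], [0, 0, 0]]
  ]
}}

```text
time_s: 5.15
position: [0.6066, -0.0694, 0.0448]
tcp_rot: [[-1.0, -0.0, 0.002], [-0.0, 1.0, -0.001], [-0.002, -0.001, -1.0]]
force: [0.1, -0.2, -0.4]
opening: 0.202
grasp_force: 29.9
```

Request:
{"op": "drive_tool", "data": {
  "motion": [
    [[1, 0, 3], [0, 0, 0]],
    [[0, 0, 0.5], [0, 0, 0]],
    [[0, 0, 0], [0, 0, 0]],
    [[0, 0, 0], [0, 0, 0]]
  ]
}}

```text
time_s: 5.55
position: [0.6048, -0.0693, 0.0401]
tcp_rot: [[-1.0, -0.0, 0.0], [-0.0, 1.0, -0.0], [-0.0, -0.0, -1.0]]
force: [0.5, -0.1, -0.2]
opening: 0.198
grasp_force: 29.9
```

Request:
{"op": "drive_tool", "data": {
  "motion": [
    [[0, 0, 0], [0, 0, 0]],
    [[0, 0, 0], [0, 0, 0]],
    [[0, 0, 0], [0, 0, 0]],
    [[0, 0, 0], [0, 0, 0]]
  ],
  "gripper": 0.45
}}

```text
time_s: 5.95
position: [0.6048, -0.0692, 0.0401]
tcp_rot: [[-1.0, -0.0, 0.0], [-0.0, 1.0, -0.0], [-0.0, -0.0, -1.0]]
force: [-1.0, 0.7, 0.8]
opening: 0.422
grasp_force: 0.0
```

Request:
{"op": "drive_tool", "data": {
  "motion": [
    [[0, 0, -15], [0, 0, 0]],
    [[0, 0, -30], [0, 0, 0]],
    [[0, 0, -40], [0, 0, 0]],
    [[0, 0, -30], [0, 0, 0]],
    [[0, 0, 0], [0, 0, 0]]
  ]
}}

```text
time_s: 6.45
position: [0.6083, -0.0701, 0.1612]
tcp_rot: [[-1.0, -0.0, 0.011], [-0.0, 1.0, -0.003], [-0.011, -0.003, -1.0]]
force: [0.4, 0.5, -0.3]
opening: 0.451
grasp_force: 0.0
```

```bash
python3 - <<'E'
from h import *
s=read_state(); im=capture("wrist"); cv2.imwrite("pics/w4.png",im[:,:,::-1]); print(s["time_s"],s["position"],s["opening"],s["grasp_force"])
np.save("s4.npy",s,allow_pickle=True)
E
```

```text
6.45 [ 0.60831278 -0.07013663  0.16118279] 0.4513579960059696 0.0
```

View pics/w4.png

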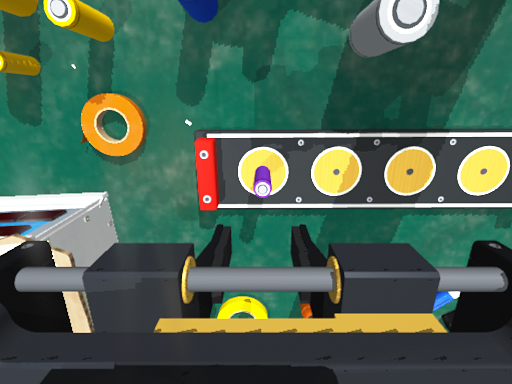

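The violet cell is standing on mark 1 with its cap at (262,188). Next is the yellow one.

```bash
python3 - <<'E'
from h import *
s=np.load("s4.npy",allow_pickle=True).item()
for k,u,v,z in (("v",262,188,.077),("m1",263,172,.012)):print(k,ray("wrist",u,v,z,s).round(4))
E
```

```text
v [ 0.6002 -0.0706  0.077 ]
m1 [ 0.6013 -0.0693  0.012 ]
```

Request:
{"op": "drive_tool", "data": {
  "motion": [
    [[25, -27, 0], [0, 0, 0]],
    [[32, -35, 0], [0, 0, 0]],
    [[32, -35, 0], [0, 0, 0]],
    [[32, -35, 0], [0, 0, 0]],
    [[32, -33, 0], [0, 0, 0]]
  ],
  "gripper": 0.6
}}

```text
time_s: 7.0
position: [0.4498, -0.2348, 0.1543]
tcp_rot: [[-1.0, -0.001, -0.002], [-0.001, 1.0, 0.001], [0.002, 0.001, -1.0]]
force: [0.2, -1.0, 0.6]
opening: 0.598
grasp_force: 0.0
```

Request:
{"op": "drive_tool", "data": {
  "motion": [
    [[0, 0, 0], [0, 0, 0]],
    [[0, 0, 0], [0, 0, 0]],
    [[0, 0, 0], [0, 0, 0]]
  ]
}}

```text
time_s: 7.3
position: [0.4521, -0.2334, 0.1547]
tcp_rot: [[-1.0, -0.001, -0.0], [-0.001, 1.0, 0.001], [0.0, 0.001, -1.0]]
force: [0.4, -0.8, 0.7]
opening: 0.602
grasp_force: 0.0
```

Request:
{"op": "drive_tool", "data": {
  "motion": [
    [[1, -1, 30], [0, 0, 0]],
    [[0, 0, 40], [0, 0, 0]],
    [[0, 0, 35], [0, 0, 0]],
    [[0, 0, 18], [0, 0, 0]],
    [[0, 0, 0], [0, 0, 0]]
  ]
}}

```text
time_s: 7.8
position: [0.4502, -0.2325, 0.0294]
tcp_rot: [[-1.0, -0.003, -0.005], [-0.003, 1.0, 0.004], [0.005, 0.004, -1.0]]
force: [-0.1, -0.4, 0.4]
opening: 0.602
grasp_force: 0.0
```

Request:
{"op": "drive_tool", "data": {
  "motion": [
    [[0, 0, 0], [0, 0, 0]],
    [[0, 0, 0], [0, 0, 0]]
  ]
}}

```text
time_s: 8.0
position: [0.4521, -0.2352, 0.0331]
tcp_rot: [[-1.0, -0.002, 0.002], [-0.002, 1.0, -0.002], [-0.002, -0.002, -1.0]]
force: [-0.1, -0.2, 0.6]
opening: 0.601
grasp_force: 0.0
```

Request:
{"op": "drive_tool", "data": {
  "motion": [
    [[0, 0, 5], [0, 0, 0]],
    [[0, 0, 0], [0, 0, 0]],
    [[0, 0, 0], [0, 0, 0]]
  ]
}}

```text
time_s: 8.3
position: [0.451, -0.2354, 0.0275]
tcp_rot: [[-1.0, -0.0, 0.001], [-0.0, 1.0, -0.001], [-0.001, -0.001, -1.0]]
force: [0.3, 0.5, -0.4]
opening: 0.604
grasp_force: 0.0
```

Request:
{"op": "drive_tool", "data": {
  "motion": [
    [[0, 0, 0], [0, 0, 0]],
    [[0, 0, 0], [0, 0, 0]],
    [[0, 0, 0], [0, 0, 0]],
    [[0, 0, 0], [0, 0, 0]],
    [[0, 0, 0], [0, 0, 0]]
  ],
  "gripper": 0
}}

```text
time_s: 8.8
position: [0.4508, -0.2353, 0.0271]
tcp_rot: [[-1.0, -0.0, -0.0], [-0.0, 1.0, -0.0], [0.0, -0.0, -1.0]]
force: [0.2, 0.8, -0.2]
opening: 0.291
grasp_force: 30.0
```

Request:
{"op": "drive_tool", "data": {
  "motion": [
    [[0, 0, 0], [0, 0, 0]],
    [[0, 0, 0], [0, 0, 0]],
    [[0, 0, 0], [0, 0, 0]]
  ]
}}

```text
time_s: 9.1
position: [0.4508, -0.2353, 0.0271]
tcp_rot: [[-1.0, -0.0, -0.0], [-0.0, 1.0, -0.0], [0.0, -0.0, -1.0]]
force: [-0.4, -0.6, 0.8]
opening: 0.284
grasp_force: 30.0
```

Request:
{"op": "drive_tool", "data": {
  "motion": [
    [[0, 0, -10], [0, 0, 0]],
    [[0, 0, -30], [0, 0, 0]],
    [[0, 0, -40], [0, 0, 0]],
    [[0, 0, -40], [0, 0, 0]],
    [[-11, 18, -10], [0, 0, 0]]
  ]
}}

```text
time_s: 9.6
position: [0.4636, -0.2201, 0.1617]
tcp_rot: [[-1.0, 0.002, 0.007], [0.002, 1.0, -0.006], [-0.007, -0.006, -1.0]]
force: [1.7, -0.6, -1.2]
opening: 0.29
grasp_force: 30.0
```

Request:
{"op": "drive_tool", "data": {
  "motion": [
    [[-22, 37, 0], [0, 0, 0]],
    [[-24, 40, 0], [0, 0, 0]],
    [[-24, 40, 0], [0, 0, 0]],
    [[-24, 40, 0], [0, 0, 0]],
    [[-24, 40, 0], [0, 0, 0]]
  ]
}}

```text
time_s: 10.1
position: [0.5801, -0.0183, 0.1576]
tcp_rot: [[-1.0, -0.0, -0.0], [-0.0, 1.0, 0.0], [0.0, 0.0, -1.0]]
force: [0.6, -0.2, -1.4]
opening: 0.29
grasp_force: 30.0
```

Request:
{"op": "drive_tool", "data": {
  "motion": [
    [[-16, 27, 0], [0, 0, 0]],
    [[-6, 9, 0], [0, 0, 0]],
    [[0, 0, 0], [0, 0, 0]],
    [[0, 0, 0], [0, 0, 0]],
    [[0, 0, 0], [0, 0, 0]]
  ]
}}

```text
time_s: 10.6
position: [0.6008, 0.0144, 0.157]
tcp_rot: [[-1.0, 0.002, -0.001], [0.002, 1.0, -0.0], [0.001, -0.0, -1.0]]
force: [-0.1, -0.9, -1.6]
opening: 0.289
grasp_force: 30.0
```

Request:
{"op": "drive_tool", "data": {
  "motion": [
    [[-1, 1, 30], [0, 0, 0]],
    [[0, 0, 40], [0, 0, 0]],
    [[0, 0, 25], [0, 0, 0]],
    [[0, 0, 12], [0, 0, 0]],
    [[0, 0, 5], [0, 0, 0]]
  ]
}}

```text
time_s: 11.1
position: [0.6018, 0.0157, 0.044]
tcp_rot: [[-1.0, 0.001, -0.002], [0.001, 1.0, 0.0], [0.002, 0.0, -1.0]]
force: [-0.5, -0.8, -0.5]
opening: 0.287
grasp_force: 30.0
```

Request:
{"op": "drive_tool", "data": {
  "motion": [
    [[0, 0, 0], [0, 0, 0]],
    [[0, 0, 0], [0, 0, 0]],
    [[0, 0, 0], [0, 0, 0]]
  ]
}}

```text
time_s: 11.4
position: [0.6038, 0.0166, 0.0465]
tcp_rot: [[-1.0, -0.0, 0.003], [-0.0, 1.0, -0.0], [-0.003, -0.0, -1.0]]
force: [0.0, -0.4, -0.7]
opening: 0.289
grasp_force: 30.0
```

Request:
{"op": "drive_tool", "data": {
  "motion": [
    [[2, -1, 4], [0, 0, 0]],
    [[0, 0, 1.5], [0, 0, 0]],
    [[0, 0, 0], [0, 0, 0]],
    [[0, 0, 0], [0, 0, 0]]
  ]
}}

```text
time_s: 11.8
position: [0.6007, 0.0159, 0.0395]
tcp_rot: [[-1.0, -0.0, -0.0], [-0.0, 1.0, 0.0], [0.0, 0.0, -1.0]]
force: [0.3, 1.1, -1.0]
opening: 0.292
grasp_force: 30.0
```

Request:
{"op": "drive_tool", "data": {
  "motion": [
    [[0, 0, 0], [0, 0, 0]],
    [[0, 0, 0], [0, 0, 0]],
    [[0, 0, 0], [0, 0, 0]],
    [[0, 0, 0], [0, 0, 0]]
  ],
  "gripper": 0.57
}}

```text
time_s: 12.2
position: [0.6009, 0.0158, 0.0397]
tcp_rot: [[-1.0, -0.0, 0.0], [-0.0, 1.0, -0.0], [-0.0, -0.0, -1.0]]
force: [0.0, -0.0, -0.0]
opening: 0.536
grasp_force: 0.0
```

Request:
{"op": "drive_tool", "data": {
  "motion": [
    [[0, 0, -15], [0, 0, 0]],
    [[0, 0, -30], [0, 0, 0]],
    [[0, 0, -40], [0, 0, 0]],
    [[0, 0, -30], [0, 0, 0]],
    [[20, -17, 0], [0, 0, 0]]
  ]
}}

```text
time_s: 12.7
position: [0.5867, -0.0009, 0.1609]
tcp_rot: [[-1.0, -0.003, 0.015], [-0.003, 1.0, -0.002], [-0.015, -0.002, -1.0]]
force: [0.9, -0.7, -0.4]
opening: 0.571
grasp_force: 0.0
```

Request:
{"op": "drive_tool", "data": {
  "motion": [
    [[35, -30, 0], [0, 0, 0]],
    [[38, -32, 0], [0, 0, 0]],
    [[38, -32, 0], [0, 0, 0]],
    [[28, -25, 0], [0, 0, 0]],
    [[12, -10, 0], [0, 0, 0]]
  ]
}}

```text
time_s: 13.2
position: [0.4273, -0.1315, 0.1556]
tcp_rot: [[-1.0, 0.002, -0.001], [0.002, 1.0, -0.0], [0.001, -0.0, -1.0]]
force: [0.4, -0.2, -0.5]
opening: 0.571
grasp_force: 0.0
```

Request:
{"op": "drive_tool", "data": {
  "motion": [
    [[0, 0, 0], [0, 0, 0]],
    [[0, 0, 0], [0, 0, 0]],
    [[0, 0, 0], [0, 0, 0]]
  ]
}}

```text
time_s: 13.5
position: [0.4309, -0.13, 0.1551]
tcp_rot: [[-1.0, -0.001, 0.002], [-0.001, 1.0, -0.001], [-0.002, -0.001, -1.0]]
force: [0.2, 0.3, -0.6]
opening: 0.569
grasp_force: 0.0
```

```bash
python3 - <<'E'
from h import *
s=read_state(); im=capture("wrist"); cv2.imwrite("pics/w5.png",im[:,:,::-1]); print(s["time_s"],s["position"],s["opening"],s["grasp_force"])
np.save("s5.npy",s,allow_pickle=True)
E
```

```text
13.5 [ 0.43086708 -0.13000736  0.15506344] 0.5688146608119464 0.0
```

View pics/w5.png

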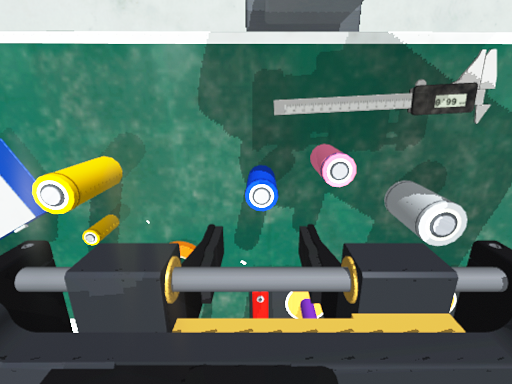

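The blue cap is at (262,196), with clear room between the fingers. Pink is at (339,170) and the silver cap at (443,225).

```bash
python3 - <<'E'
from h import *
s=np.load("s5.npy",allow_pickle=True).item()
for k,u,v,z in (("blue",262,196,.07),("silv",443,225,.08)):print(k,ray("wrist",u,v,z,s).round(4))
E
```

```text
blue [ 0.4302 -0.1302  0.07  ]
silv [0.4553 0.0405 0.08  ]
```

Request:
{"op": "drive_tool", "data": {
  "motion": [
    [[0, 0, 25], [0, 0, 0]],
    [[0, 0, 30], [0, 0, 0]],
    [[0, 0, 0], [0, 0, 0]],
    [[0, 0, 0], [0, 0, 0]]
  ]
}}

```text
time_s: 13.95
position: [0.43, -0.1296, 0.0994]
tcp_rot: [[-1.0, -0.001, -0.001], [-0.001, 1.0, 0.001], [0.001, 0.001, -1.0]]
force: [-0.0, 0.1, 0.3]
opening: 0.569
grasp_force: 0.0
```

Going down to TCP z ≈ 0.030.

Request:
{"op": "drive_tool", "data": {
  "motion": [
    [[0, 0, 30], [0, 0, 0]],
    [[0, 0, 27], [0, 0, 0]],
    [[0, 0, 13], [0, 0, 0]],
    [[0, 0, 0], [0, 0, 0]],
    [[0, 0, 0], [0, 0, 0]]
  ]
}}

```text
time_s: 14.45
position: [0.4307, -0.1305, 0.0305]
tcp_rot: [[-1.0, -0.001, 0.002], [-0.001, 1.0, -0.001], [-0.002, -0.001, -1.0]]
force: [-0.2, 0.5, 0.1]
opening: 0.574
grasp_force: 0.0
```

Request:
{"op": "drive_tool", "data": {
  "motion": [
    [[0, 0, 0], [0, 0, 0]],
    [[0, 0, 0], [0, 0, 0]]
  ]
}}

```text
time_s: 14.65
position: [0.4306, -0.1306, 0.0307]
tcp_rot: [[-1.0, -0.0, 0.002], [-0.0, 1.0, -0.001], [-0.002, -0.001, -1.0]]
force: [0.2, 0.1, 0.1]
opening: 0.568
grasp_force: 0.0
```

Request:
{"op": "drive_tool", "data": {
  "motion": [
    [[0, 0, 0], [0, 0, 0]],
    [[0, 0, 0], [0, 0, 0]],
    [[0, 0, 0], [0, 0, 0]],
    [[0, 0, 0], [0, 0, 0]],
    [[0, 0, 0], [0, 0, 0]]
  ],
  "gripper": 0
}}

```text
time_s: 15.15
position: [0.4298, -0.1302, 0.0297]
tcp_rot: [[-1.0, -0.0, 0.0], [-0.0, 1.0, -0.0], [-0.0, -0.0, -1.0]]
force: [-1.0, 0.8, 2.9]
opening: 0.36
grasp_force: 30.0
```

Request:
{"op": "drive_tool", "data": {
  "motion": [
    [[0, 0, 0], [0, 0, 0]],
    [[0, 0, 0], [0, 0, 0]]
  ]
}}

```text
time_s: 15.35
position: [0.4298, -0.1302, 0.0297]
tcp_rot: [[-1.0, -0.0, 0.0], [-0.0, 1.0, -0.0], [-0.0, -0.0, -1.0]]
force: [-0.2, 0.3, 3.9]
opening: 0.359
grasp_force: 30.0
```

Request:
{"op": "drive_tool", "data": {
  "motion": [
    [[0, 0, -10], [0, 0, 0]],
    [[0, 0, -30], [0, 0, 0]],
    [[0, 0, -40], [0, 0, 0]],
    [[0, 0, -40], [0, 0, 0]],
    [[-12, 17, -8], [0, 0, 0]]
  ]
}}

```text
time_s: 15.85
position: [0.4432, -0.1152, 0.1616]
tcp_rot: [[-1.0, 0.002, 0.006], [0.002, 1.0, -0.004], [-0.006, -0.004, -1.0]]
force: [0.5, -0.5, -1.3]
opening: 0.361
grasp_force: 30.0
```

Request:
{"op": "drive_tool", "data": {
  "motion": [
    [[-24, 33, 0], [0, 0, 0]],
    [[-27, 36, 0], [0, 0, 0]],
    [[-27, 36, 0], [0, 0, 0]],
    [[-27, 36, 0], [0, 0, 0]],
    [[-27, 36, 0], [0, 0, 0]]
  ]
}}

```text
time_s: 16.35
position: [0.5739, 0.0655, 0.1577]
tcp_rot: [[-1.0, -0.0, -0.001], [-0.0, 1.0, -0.0], [0.001, -0.0, -1.0]]
force: [0.6, -0.5, -0.9]
opening: 0.359
grasp_force: 30.0
```

Request:
{"op": "drive_tool", "data": {
  "motion": [
    [[-19, 26, 0], [0, 0, 0]],
    [[-8, 11, 0], [0, 0, 0]],
    [[0, 0, 0], [0, 0, 0]],
    [[0, 0, 0], [0, 0, 0]],
    [[0, 0, 0], [0, 0, 0]]
  ]
}}

```text
time_s: 16.85
position: [0.5994, 0.0994, 0.1574]
tcp_rot: [[-1.0, 0.001, -0.002], [0.001, 1.0, -0.001], [0.002, -0.001, -1.0]]
force: [-0.7, -0.7, -0.7]
opening: 0.36
grasp_force: 30.0
```

Request:
{"op": "drive_tool", "data": {
  "motion": [
    [[-1, 1, 30], [0, 0, 0]],
    [[0, 0, 40], [0, 0, 0]],
    [[0, 0, 25], [0, 0, 0]],
    [[0, 0, 12], [0, 0, 0]],
    [[0, 0, 3], [0, 0, 0]]
  ]
}}

```text
time_s: 17.35
position: [0.6005, 0.1007, 0.0464]
tcp_rot: [[-1.0, 0.001, -0.003], [0.001, 1.0, -0.0], [0.003, -0.0, -1.0]]
force: [-0.6, 0.2, -0.8]
opening: 0.362
grasp_force: 30.0
```

Request:
{"op": "drive_tool", "data": {
  "motion": [
    [[0, 0, 0], [0, 0, 0]],
    [[0, 0, 0], [0, 0, 0]],
    [[0, 0, 0], [0, 0, 0]]
  ]
}}

```text
time_s: 17.65
position: [0.6028, 0.1018, 0.0491]
tcp_rot: [[-1.0, -0.0, 0.003], [-0.0, 1.0, -0.0], [-0.003, -0.0, -1.0]]
force: [0.4, -0.0, -1.4]
opening: 0.362
grasp_force: 30.0
```

Request:
{"op": "drive_tool", "data": {
  "motion": [
    [[2, -1, 4], [0, 0, 0]],
    [[0, 0, 2], [0, 0, 0]],
    [[0, 0, 0], [0, 0, 0]],
    [[0, 0, 0], [0, 0, 0]]
  ]
}}

```text
time_s: 18.05
position: [0.5995, 0.1008, 0.0417]
tcp_rot: [[-1.0, -0.0, -0.0], [-0.0, 1.0, -0.0], [0.0, -0.0, -1.0]]
force: [-1.5, -0.2, 0.7]
opening: 0.361
grasp_force: 30.0
```

Request:
{"op": "drive_tool", "data": {
  "motion": [
    [[0, 0, 0], [0, 0, 0]],
    [[0, 0, 0], [0, 0, 0]],
    [[0, 0, 0], [0, 0, 0]],
    [[0, 0, 0], [0, 0, 0]]
  ],
  "gripper": 0.6
}}

```text
time_s: 18.45
position: [0.5998, 0.1008, 0.0415]
tcp_rot: [[-1.0, -0.0, 0.0], [-0.0, 1.0, 0.0], [-0.0, 0.0, -1.0]]
force: [-0.9, 1.2, -0.2]
opening: 0.577
grasp_force: 0.0
```

Request:
{"op": "drive_tool", "data": {
  "motion": [
    [[0, 0, -15], [0, 0, 0]],
    [[0, 0, -30], [0, 0, 0]],
    [[0, 0, -40], [0, 0, 0]],
    [[0, 0, -32], [0, 0, 0]],
    [[20, -8, 0], [0, 0, 0]]
  ]
}}

```text
time_s: 18.95
position: [0.5862, 0.0931, 0.1652]
tcp_rot: [[-1.0, -0.001, 0.017], [-0.001, 1.0, -0.0], [-0.017, -0.0, -1.0]]
force: [0.0, 0.2, -0.5]
opening: 0.599
grasp_force: 0.0
```

Request:
{"op": "drive_tool", "data": {
  "motion": [
    [[38, -16, 0], [0, 0, 0]],
    [[42, -17, 0], [0, 0, 0]],
    [[30, -13, 0], [0, 0, 0]],
    [[14, -6, 0], [0, 0, 0]],
    [[0, 0, 0], [0, 0, 0]]
  ],
  "gripper": 0.85
}}

```text
time_s: 19.45
position: [0.4534, 0.0405, 0.1595]
tcp_rot: [[-1.0, 0.001, -0.001], [0.001, 1.0, 0.0], [0.001, 0.0, -1.0]]
force: [-0.1, -0.0, -1.4]
opening: 0.841
grasp_force: 0.0
```

Request:
{"op": "drive_tool", "data": {
  "motion": [
    [[0, 0, 0], [0, 0, 0]],
    [[0, 0, 0], [0, 0, 0]],
    [[0, 0, 0], [0, 0, 0]]
  ]
}}

```text
time_s: 19.75
position: [0.4572, 0.0409, 0.1587]
tcp_rot: [[-1.0, -0.001, 0.002], [-0.001, 1.0, -0.0], [-0.002, -0.0, -1.0]]
force: [0.2, 0.6, 0.0]
opening: 0.853
grasp_force: 0.0
```

Request:
{"op": "drive_tool", "data": {
  "motion": [
    [[1, 0, 25], [0, 0, 0]],
    [[0, 0, 30], [0, 0, 0]],
    [[0, 0, 30], [0, 0, 0]],
    [[0, 0, 25], [0, 0, 0]],
    [[0, 0, 13], [0, 0, 0]]
  ]
}}

```text
time_s: 20.25
position: [0.4546, 0.0411, 0.0334]
tcp_rot: [[-1.0, -0.001, -0.002], [-0.001, 1.0, 0.0], [0.002, 0.0, -1.0]]
force: [-0.4, 0.3, 0.1]
opening: 0.851
grasp_force: 0.0
```

Request:
{"op": "drive_tool", "data": {
  "motion": [
    [[0, 0, 0], [0, 0, 0]],
    [[0, 0, 0], [0, 0, 0]],
    [[0, 0, 0], [0, 0, 0]]
  ]
}}

```text
time_s: 20.55
position: [0.4557, 0.0408, 0.0362]
tcp_rot: [[-1.0, -0.001, 0.002], [-0.001, 1.0, -0.0], [-0.002, -0.0, -1.0]]
force: [0.4, 0.0, -0.2]
opening: 0.849
grasp_force: 0.0
```

Request:
{"op": "drive_tool", "data": {
  "motion": [
    [[0, 0, 0], [0, 0, 0]],
    [[0, 0, 0], [0, 0, 0]],
    [[0, 0, 0], [0, 0, 0]],
    [[0, 0, 0], [0, 0, 0]],
    [[0, 0, 0], [0, 0, 0]]
  ],
  "gripper": 0
}}

```text
time_s: 21.05
position: [0.4548, 0.041, 0.0358]
tcp_rot: [[-1.0, 0.0, 0.0], [0.0, 1.0, 0.0], [-0.0, 0.0, -1.0]]
force: [-0.3, 2.2, 2.9]
opening: 0.521
grasp_force: 30.0
```

Request:
{"op": "drive_tool", "data": {
  "motion": [
    [[0, 0, 0], [0, 0, 0]],
    [[0, 0, 0], [0, 0, 0]]
  ]
}}

```text
time_s: 21.25
position: [0.4548, 0.041, 0.0358]
tcp_rot: [[-1.0, 0.0, 0.0], [0.0, 1.0, 0.0], [-0.0, 0.0, -1.0]]
force: [-0.6, 3.1, 5.5]
opening: 0.523
grasp_force: 30.0
```

Request:
{"op": "drive_tool", "data": {
  "motion": [
    [[0, 0, -10], [0, 0, 0]],
    [[0, 0, -25], [0, 0, 0]],
    [[0, 0, -35], [0, 0, 0]],
    [[0, 0, -35], [0, 0, 0]],
    [[-8, 8, -17], [0, 0, 0]]
  ]
}}

```text
time_s: 21.75
position: [0.4624, 0.0481, 0.1601]
tcp_rot: [[-1.0, 0.0, 0.001], [0.0, 1.0, -0.001], [-0.001, -0.001, -1.0]]
force: [1.2, 0.5, -2.3]
opening: 0.521
grasp_force: 30.0
```

Request:
{"op": "drive_tool", "data": {
  "motion": [
    [[-20, 20, 0], [0, 0, 0]],
    [[-27, 27, 0], [0, 0, 0]],
    [[-30, 30, 0], [0, 0, 0]],
    [[-27, 27, 0], [0, 0, 0]],
    [[-20, 20, 0], [0, 0, 0]]
  ]
}}

```text
time_s: 22.25
position: [0.5879, 0.1742, 0.1575]
tcp_rot: [[-1.0, -0.001, 0.0], [-0.001, 1.0, -0.0], [-0.0, -0.0, -1.0]]
force: [-0.1, -0.9, -2.4]
opening: 0.521
grasp_force: 30.0
```

Request:
{"op": "drive_tool", "data": {
  "motion": [
    [[-10, 10, 0], [0, 0, 0]],
    [[-3, 3, 0], [0, 0, 0]],
    [[0, 0, 0], [0, 0, 0]],
    [[0, 0, 0], [0, 0, 0]],
    [[0, 0, 0], [0, 0, 0]]
  ]
}}

```text
time_s: 22.75
position: [0.5987, 0.1849, 0.1575]
tcp_rot: [[-1.0, 0.001, -0.001], [0.001, 1.0, -0.0], [0.001, -0.0, -1.0]]
force: [0.2, -0.4, -2.6]
opening: 0.525
grasp_force: 30.0
```

Request:
{"op": "drive_tool", "data": {
  "motion": [
    [[-1, 1, 30], [0, 0, 0]],
    [[0, 0, 35], [0, 0, 0]],
    [[0, 0, 25], [0, 0, 0]],
    [[0, 0, 10], [0, 0, 0]],
    [[0, 0, 3], [0, 0, 0]]
  ]
}}

```text
time_s: 23.25
position: [0.5998, 0.1862, 0.0536]
tcp_rot: [[-1.0, 0.0, -0.002], [0.0, 1.0, -0.0], [0.002, -0.0, -1.0]]
force: [0.4, -0.8, -3.0]
opening: 0.524
grasp_force: 30.0
```

Request:
{"op": "drive_tool", "data": {
  "motion": [
    [[0, 0, 0], [0, 0, 0]],
    [[0, 0, 0], [0, 0, 0]],
    [[0, 0, 0], [0, 0, 0]]
  ]
}}

```text
time_s: 23.55
position: [0.6018, 0.1869, 0.0561]
tcp_rot: [[-1.0, -0.0, 0.003], [-0.0, 1.0, 0.0], [-0.003, 0.0, -1.0]]
force: [0.6, -0.6, -2.4]
opening: 0.52
grasp_force: 30.0
```

Request:
{"op": "drive_tool", "data": {
  "motion": [
    [[1, -1, 5], [0, 0, 0]],
    [[0, 0, 2], [0, 0, 0]],
    [[0, 0, 0], [0, 0, 0]],
    [[0, 0, 0], [0, 0, 0]]
  ]
}}

```text
time_s: 23.95
position: [0.5996, 0.1857, 0.0479]
tcp_rot: [[-1.0, -0.0, -0.0], [-0.0, 1.0, -0.0], [0.0, -0.0, -1.0]]
force: [-1.1, -1.0, 1.2]
opening: 0.521
grasp_force: 30.0
```

Request:
{"op": "drive_tool", "data": {
  "motion": [
    [[0, 0, 0], [0, 0, 0]],
    [[0, 0, 0], [0, 0, 0]],
    [[0, 0, 0], [0, 0, 0]],
    [[0, 0, 0], [0, 0, 0]],
    [[0, 0, 0], [0, 0, 0]]
  ],
  "gripper": 0.75
}}

```text
time_s: 24.45
position: [0.5998, 0.1858, 0.0475]
tcp_rot: [[-1.0, -0.0, 0.0], [-0.0, 1.0, 0.0], [-0.0, 0.0, -1.0]]
force: [0.2, 0.4, 0.6]
opening: 0.744
grasp_force: 0.0
```

Request:
{"op": "drive_tool", "data": {
  "motion": [
    [[0, 0, -15], [0, 0, 0]],
    [[0, 0, -30], [0, 0, 0]],
    [[0, 0, -40], [0, 0, 0]],
    [[0, 0, -40], [0, 0, 0]],
    [[0, -10, -20], [0, 0, 0]]
  ]
}}

```text
time_s: 24.95
position: [0.6017, 0.177, 0.1978]
tcp_rot: [[-1.0, -0.002, 0.008], [-0.002, 1.0, 0.001], [-0.008, 0.001, -1.0]]
force: [0.3, -0.7, -0.1]
opening: 0.75
grasp_force: 0.0
```

Request:
{"op": "drive_tool", "data": {
  "motion": [
    [[-10, -40, 0], [0, 0, 0]],
    [[-10, -40, 0], [0, 0, 0]],
    [[0, -30, 0], [0, 0, 0]],
    [[0, 0, 0], [0, 0, 0]],
    [[0, 0, 0], [0, 0, 0]]
  ]
}}

```text
time_s: 25.45
position: [0.6198, 0.0654, 0.1935]
tcp_rot: [[-1.0, 0.002, 0.001], [0.002, 1.0, 0.001], [-0.001, 0.001, -1.0]]
force: [0.3, -0.5, -0.2]
opening: 0.748
grasp_force: 0.0
```

```bash
python3 - <<'E'
from h import *
s=read_state(); im=capture("wrist"); cv2.imwrite("pics/w6.png",im[:,:,::-1]); print(s["time_s"],s["position"],s["opening"],s["grasp_force"])
np.save("s6.npy",s,allow_pickle=True)
E
```

```text
25.45 [0.6198101  0.06535359 0.19347716] 0.7476745962063958 0.0
```

View pics/w6.png

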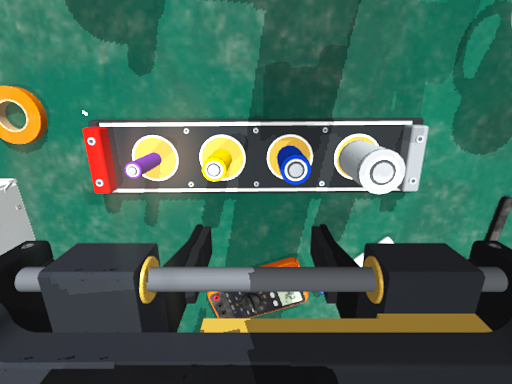

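All four cells are standing in order. The caps are at (132,170), (214,170), (296,170) and (381,172). I'll check the centres against the marks.

```bash
python3 - <<'E'
from h import *
s=np.load("s6.npy",allow_pickle=True).item()
M=[(.6017,-.0699),(.601,.0153),(.6006,.1005),(.5996,.1858)]
for (u,v,z),m in zip(((132,170,.077),(214,170,.077),(296,170,.082),(381,172,.092)),M):
    p=ray("wrist",u,v,z,s)[:2]; print(p.round(4),((p-m)*1000).round(1))
E
```

```text
[ 0.6011 -0.0695] [-0.6  0.4]
[0.6012 0.0156] [0.2 0.3]
[0.6001 0.1001] [-0.5 -0.4]
[0.5998 0.1825] [ 0.2 -3.3]
```

```bash
python3 -c "
from rig import *
print(hand_in())"
```

```text
the job is handed in; nothing more can be done
None
```

I handed the job in at about 25 s with the four cells standing upright and released on their marks, 18, 26, 32, 46 mm from the red block; in the last wrist picture each centre was within about 4 mm of its mark, and the judge's result was not shown.

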